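Press a tag blank in the hand press and hold the lever down

ROBOT

A 6-joint arm with a two-finger parallel gripper is mounted at the origin on a cart in front of the work surface, level with it; the furniture and walls round the work are solid. World frame = base frame: x ahead of the robot, y to its left, z up, the work surface at z = 0. Lengths are in m, angles in rad, forces in N, time in s.
With the tool pointing down it reaches from about 0.35 to 0.875 m from the base axis. Payload 4.2 kg.
Tool frame: the origin (TCP) lies on the centre line of the jaws, within the pads' length; the fingertips stand arm.nose_length ahead of it and the grasp point (between the pads) lies 11 mm behind it (arm.nose_length is the distance from the TCP to the fingertips, in m); z points along the fingers, y is the line along which they close (so a half turn about z gives the same grasp; the last joint's range is limited). The gripper opens to 87 mm and grips with 3 to 60 N. Pads are 19 mm wide; open, the fingers measure 117 mm over their backs; the gripper's body (75 mm by 190 mm) begins 51 mm behind the grasp point.
Start: joints at [-0.991, 0.385, 0.008, 0, -1.194, -0.259], TCP at [0.197, -0.593, 0.231] pointing down, gripper open.
Joint ranges: [-3.14, 3.14], [-1.21, 2.06], [-1.07, 1.41], [-3.16, 2.05], [-2.99, -0.16], [-3.1, 3.1]. Speed limits (rad/s): [2.79, 2.79, 3.14, 3.14, 3.14, 3.14].

INTERFACE

Orientations are given as a rotation vector (axis times angle).
In Python, from plant import arm, cams gives the robot as it stands.
- The arm moves only by the shell command python3 -m inch 'ROWS' [FORCE]. ROWS is text: rows parted by semicolons, each of 7 numbers parted by spaces: the finger opening in mm, from 0 to 87, then the shift along the tool's x, y, z as a fraction of full scale, then the turn, a rotation vector about the tool's x, y, z as a fraction of full scale. A call has 1 to 5 rows; each row shifts and turns the commanded pose from where the row before left it, along the tool's axes as they then stand; what a row does not reach is not made up. Full scale, the value 1, is 0.3 m for a shift and 45 degrees for a turn. A row lasts 1/10 s, in which the tool goes at most 50 mm and 8.59 degrees, less where a joint would pass 70% of its speed; a pose out of reach is approached as far as the arm can. A call with a number of a shift or a turn outside -1 to 1 is refused whole. A call with a gripper value outside its range is refused whole. The fingers move at their own pace and stop on an object; FORCE is the grip in N (left out, the last holds). Time passes only in rows, so rows that do not move let the fingers close. It gives the time, the measured TCP pose, the force, the opening and the grip force at its end, in the units of the state.
- arm.state(): the state, without advancing time (a new reading comes with each control period).
- cams.snapshot(name): name is "scene" or "top" or "wrist"; returns the picture (400x640x3 uint8, red, green, blue); there is no depth.
- cams.calibration(name): a dict with "intrinsics" (3x3 intrinsics, pixels), "k1" (the pictures are not rectified: a ray, as slopes to the right and down, at radius r is drawn at 1 + k1 r^2 times it, then the intrinsics apply), "R" (3x3) and "t" (3): a world point X has camera coordinates R X + t; the wrist camera has in their place "hand_eye" (4x4, takes a point from camera to tool coordinates, whose origin is the TCP and whose axes are the flange's). Camera axes: x right, y down, z forward; pixel columns grow to the right and rows downward; lengths in m; the calibration is good to about 2 mm. A picture is of the moment at which its call begins: read the wrist's pose just before it. calibration takes no time and is no camera call.
- arm.job_done(): hands the job in; it is judged then, once.
The state is a dict: "t": time; "q": joint angles; "qvel": joint speeds; "tau": joint torques, N m; "ee_pos": TCP position; "orientation": TCP orientation; "force": force on the tool from outside, world axes, zero at the start; "torque": the same for the moment, N m; "width": opening from 0.0 (shut) to 1.0 (fully open); "grasp_force": force on a finger pad.
Only numpy, scipy, OpenCV 4.12 (cv2) and the standard library are available. Lean on these libraries where they do the work, as an engineer would, in place of code of your own. Each camera call takes 0.05 s, during which the arm holds its last target. There are 200 camera calls.

TASK

Lay the round tag blank that matches the die of the hand press (the larger of the two round ones) flat into the die's recess, then push the die slide fully home under the press head. Pull the lever down to its stop by its cross grip and keep it down: the program finishes while the robot is still holding the lever at its stop, with the pad pressed on the blank, and does not let go. Leave the small round blank and the square one where they lie.

Things in the scene. Friction and masses are not known exactly. Their poses are not given: they have to be found in the camera images.
- round_blank: the blank to press: a loose grey plastic puck, 52 mm in diameter, 12 mm thick, its lower edge bevelled 1.5 mm, 40 g, lying flat on the table. Origin: centre of its underside; z up.
- small_blank: a loose grey plastic puck of 40 mm diameter, 12 mm thick, too small for the die; leave it. Origin: centre of its underside.
- square_blank: a loose grey plastic square block, 46 x 46 x 12 mm, does not fit the die; leave it. Origin: centre of its underside.
- die_recess (a point): centre of the floor of the round recess in the 80 mm square steel die block on the slide: 56 mm across, 6 mm deep, rim chamfered 2 mm; a seated puck stands 6 mm proud. Floor 36 mm, block top 42 mm above the table. Moves with the slide. Press axes: z up, y along the slide away from the head (robot's left), -x to the front of the press (towards the robot).
- slide_knob (a point): centre of the top of the black upright knob on the outer (left) end of the die slide, 75 mm in +y from the recess centre: 20 mm in diameter, standing free from 28 to 64 mm above the table. Push or pull it to move the slide.
- die_slide (a joint): travel of the die slide in m along the press's -y: 0 = out to the left for loading, 0.115 = home against its stop, recess centred under the fixed press head. It can be loaded from above only while out. About 2 N of friction, no spring.
- lever_pivot (a point): axis of the lever, 160 mm above the table, on the press's centre plane, 34 mm behind (in +x of) the axis of ram and pad. Axes as die_recess; fixed to the press body, does not turn with the lever. The lever swings in the press's x-z plane.
- lever_grip: centre of the black rubber cross grip at the lever's end, 175 mm from the pivot: a round sleeve along the press's y that turns freely about its own axis, 20 mm thick, 100 mm long (a 24 mm steel hub over its middle 16 mm). At rest about 90 mm in front of the ram axis and 284 mm above the table, at the stop 139 mm in front and 136 mm above.
- press_lever (a joint): angle of the lever in rad: 0 = at rest, 45 degrees above level towards the robot; 0.925 = pulled down to the stop, 8 degrees below level. A spring takes it back to 0 when let go: about 2 N at the grip at first, about 10 N at the stop with a blank. It drives the ram down.
- press_pad: round sprung steel pressure pad, 44 mm across, at the lower end of the ram. Origin: centre of its underside, at rest about 65 mm above the table. The lever moves it straight down; it meets a seated blank at about 0.72 rad of the lever and at the stop presses it with about 33 N.

How it is judged:
On the way, in this order (a step that is already met when the one before it is completed fails the run):
1. the larger round blank lies flat in the die's recess, let go, with the slide still out beside the head (horizontal distance between round_blank and die_recess below 0.004 m and z of round_blank in the frame of die_recess between -0.003 and 0.0025 m and angle between round_blank's own z axis and vertical below 0.06 rad and value of joint die_slide below 0.06 m and contact force between the fingers and round_blank below 0.3 N), for 0.2 s.
2. the slide is fully home under the head, the blank still seated and the lever still up (horizontal distance between round_blank and die_recess below 0.004 m and z of round_blank in the frame of die_recess between -0.003 and 0.0025 m and angle between round_blank's own z axis and vertical below 0.06 rad and value of joint die_slide above 0.112 m and value of joint press_lever below 0.3 rad), for 0.1 s.
3. the lever is down at its stop and the pad presses the blank (value of joint die_slide above 0.112 m and value of joint press_lever above 0.88 rad and contact force between press_pad and round_blank above 18 N), for 0.2 s.
At the end, for the whole second after the job is handed in: The larger round blank lies flat in the recess (centre within 4 mm, at most 2.5 mm off its floor), the slide is within 3 mm of home, and the robot bears on the cross grip with over 2 N and keeps the lever within 0.045 rad (2.5 degrees) of its stop, the pad pressing the blank with over 18 N (all of step 3 and horizontal distance between round_blank and die_recess below 0.004 m and z of round_blank in the frame of die_recess between -0.003 and 0.0025 m and angle between round_blank's own z axis and vertical below 0.06 rad and contact force between any of the fingers, the arm and lever_grip above 2 N); the arm keeps its last pose, push and grip.
It fails at once if the small round blank is moved by more than 25 mm (distance of small_blank from where it was at the start of the episode above 0.025 m).
It fails at once if the square blank is moved by more than 25 mm (distance of square_blank from where it was at the start of the episode above 0.025 m).
It also fails if it takes over 72 s, if anything falls off the work surface, if the arm or the gripper's body presses on something with over 40 N, if the wrist force passes 120 N, or if a joint passes its speed limit or range.

## Working session

There is one attempt and no reset: what is moved stays moved. The work goes in short steps, Python scripts to look and compute and a shell command to move; the robot and the scene stay as the last step left them, time stands still between calls to the robot, and variables do not carry over. Pictures are saved under pics/ and viewed, at most 13 in all, crops included, and the job is handed in when it is done.

```bash
ls; mkdir -p pics; python3 - <<'E'
from plant import arm,cams
import cv2,numpy as np
np.set_printoptions(precision=4,suppress=True)
print(arm.state(),arm.nose_length)
for n in("scene","top","wrist"):
    print(n,cams.calibration(n))
for n in("scene","top"):
    cv2.imwrite(f"pics/{n}0.png",cams.snapshot(n)[:,:,::-1])
E
```

```text
pics
{'t': 0.0, 'q': array([-0.9914,  0.3856,  0.0066, -0.0005, -1.194 , -0.2586]), 'qvel': array([-0.0008,  0.0014,  0.002 , -0.0008, -0.0003,  0.0004]), 'tau': array([ -0.    , -39.0666,  18.7399,   4.2199,   0.0109,  -0.0002]), 'ee_pos': array([ 0.1969, -0.5926,  0.2294]), 'orientation': array([ 0.5014, -3.1009, -0.0034]), 'force': array([ 0.0737, -0.1861, -0.3778]), 'torque': array([-0.012 ,  0.0452,  0.0163]), 'grasp_force': 0.0, 'width': 0.996768279660623} 0.008
scene {'intrinsics': array([[418.597 ,   0.    , 316.0899],
       [  0.    , 418.597 , 199.9953],
       [  0.    ,   0.    ,   1.    ]]), 'k1': -0.10142323513179394, 'R': array([[ 0.4564, -0.8895,  0.0213],
       [-0.5608, -0.3062, -0.7693],
       [ 0.6908,  0.3392, -0.6386]]), 't': array([-0.0939,  0.4581,  0.8866])}
top {'intrinsics': array([[511.798 ,   0.    , 305.5263],
       [  0.    , 511.798 , 195.543 ],
       [  0.    ,   0.    ,   1.    ]]), 'k1': -0.10073560146401558, 'R': array([[ 0.0271, -0.9996,  0.0084],
       [-0.9845, -0.0281, -0.1731],
       [ 0.1733, -0.0036, -0.9849]]), 't': array([0.136 , 0.5043, 1.4043])}
wrist {'intrinsics': array([[350.8723,   0.    , 315.3368],
       [  0.    , 350.8723, 204.032 ],
       [  0.    ,   0.    ,   1.    ]]), 'k1': 0.0218401228935992, 'hand_eye': array([[-0.0004, -0.9547, -0.2974,  0.0822],
       [ 1.    , -0.0006,  0.0004, -0.0002],
       [-0.0006, -0.2974,  0.9547, -0.1529],
       [ 0.    ,  0.    ,  0.    ,  1.    ]])}
```

View pics/scene0.png

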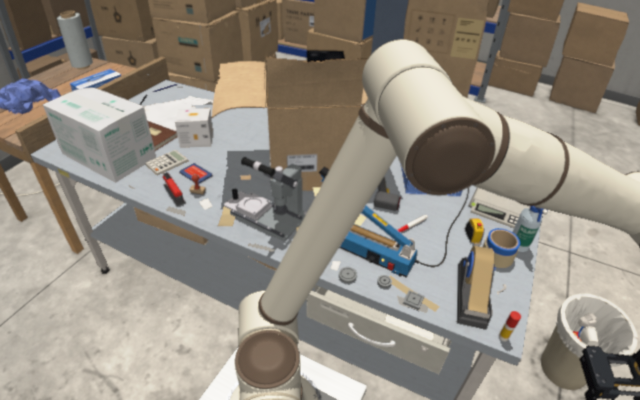

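View pics/top0.png

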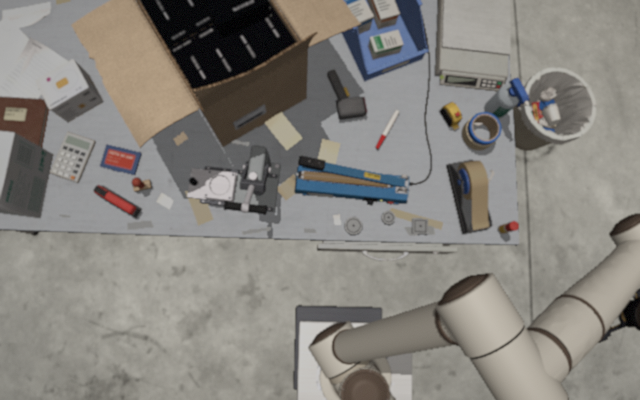

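The blanks lie at top-view pixels of about (353,227) for the large round, (388,218) for the small round and (419,227) for the square. The die is near (221,185), the knob near (193,182) and the lever grip near (250,208). I'll enlarge that area.

```bash
cat > h.py <<'E'
import cv2,numpy as np
from scipy.spatial.transform import Rotation as Ro
from plant import arm,cams
np.set_printoptions(precision=4,suppress=True)
def cam(n,s=None):
    c=cams.calibration(n)
    if n=="wrist":
        H=np.array(c["hand_eye"]);Rt=Ro.from_rotvec(s["orientation"]).as_matrix()
        Rcw=Rt@H[:3,:3];C=Rt@H[:3,3]+s["ee_pos"]
        return c,Rcw.T,-Rcw.T@C
    return c,np.array(c["R"]),np.array(c["t"])
def ray(n,uv,z,s=None):
    c,R,t=cam(n,s)
    d=cv2.undistortPoints(np.array([[uv]],float),np.array(c["intrinsics"]),np.array([c["k1"],0,0,0.]))[0,0]
    C=-R.T@t; v=R.T@np.array([d[0],d[1],1]); return C+v*(z-C[2])/v[2]
def proj(n,X,s=None):
    c,R,t=cam(n,s)
    return cv2.projectPoints(np.array([X],float),cv2.Rodrigues(R)[0],t,np.array(c["intrinsics"]),np.array([c["k1"],0,0,0.]))[0][0,0]
def shot(n,f,box=None,k=1):
    s=arm.state();im=cams.snapshot(n)
    if box: x0,y0,x1,y1=box;im=im[y0:y1,x0:x1]
    cv2.imwrite("pics/"+f,cv2.resize(im[:,:,::-1],None,fx=k,fy=k,interpolation=cv2.INTER_CUBIC))
    return s
def delta(P,R=None):
    "rows units from current to target TCP P, rotation R (matrix)"
    s=arm.state();T=Ro.from_rotvec(s["orientation"])
    d=T.inv().apply(np.array(P)-s["ee_pos"])
    r=(T.inv()*Ro.from_matrix(R)).as_rotvec() if R is not None else np.zeros(3)
    print("pos",s["ee_pos"],"t",s["t"],"shift units",d/.3,"turn units",r/(np.pi/4))
E
python3 - <<'E'
from h import *
shot("top","c1.png",(175,135,440,245),3)
for n,p,z in [("big",(353,227),.012),("small",(388,218),.012),("sq",(419,227),.012),("die",(221,185),.042),("knob",(193,182),.064)]: print(n,ray("top",p,z))
E
```

```text
big [0.4182 0.0114 0.012 ]
small [ 0.447  -0.0894  0.012 ]
sq [ 0.4232 -0.1794  0.012 ]
die [0.5242 0.3913 0.042 ]
knob [0.5263 0.4672 0.064 ]
```

View pics/c1.png

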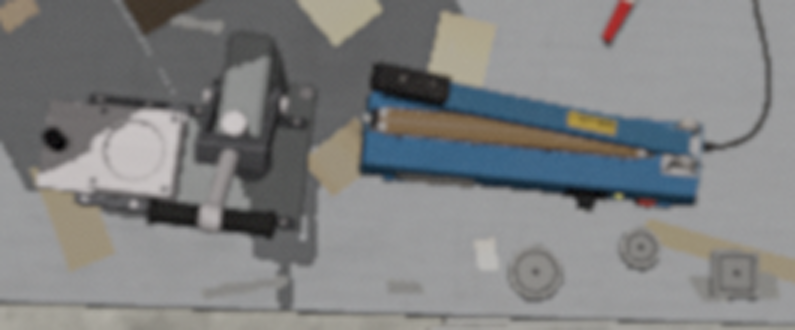

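```bash
for i in 1 2 3; do python3 -m inch '87 0 0 0 0 0 -0.19;87 0 0 0 0 0 -0.19;87 0 0 0 0 0 -0.19;87 0 0 0 0 0 -0.19;87 0 0 0 0 0 -0.19'; done
python3 - <<'E'
from h import *
o=lambda u,v:((u+.5)/3-.5+175,(v+.5)/3-.5+135)
big=ray("top",o(536,273),.012);rec=ray("top",o(134,151),.042);kn=ray("top",o(55,139),.064);gr=ray("top",o(211,216),.284+.01)
g1=ray("top",o(150,210),.284);g2=ray("top",o(275,224),.284)
print(big,rec,kn,gr,g1,g2,"knob-rec",kn-rec,np.linalg.norm((kn-rec)[:2]), np.linalg.norm(g1-g2))
for d in (g1-g2,kn-rec): print("yaw of press y from y",np.degrees(np.arctan2(-d[0],d[1])))
delta([big[0],big[1],.22]); print(arm.state()["q"])
E
```

```text
t: 0.65
ee_pos: [0.197, -0.5929, 0.2301]
orientation: [-1.606, 2.7, 0.001]
force: [-0.4, 0.6, 0.0]
width: 1.001
grasp_force: 0.0
t: 1.15
ee_pos: [0.197, -0.5929, 0.2301]
orientation: [-2.479, 1.929, 0.001]
force: [-1.0, -0.0, -0.3]
width: 1.0
grasp_force: 0.0
t: 1.65
ee_pos: [0.197, -0.5928, 0.2301]
orientation: [-3.011, 0.893, 0.001]
force: [-0.3, 0.6, -0.6]
width: 0.995
grasp_force: 0.0
[0.4221 0.0105 0.012 ] [0.524  0.3961 0.042 ] [0.5292 0.4674 0.064 ] [0.426  0.2908 0.294 ] [0.4308 0.34   0.284 ] [0.4226 0.2417 0.284 ] knob-rec [0.0051 0.0713 0.022 ] 0.071505146853284 0.09864834043521581
yaw of press y from y -4.78281242239776
yaw of press y from y -4.118400212395086
pos [ 0.197  -0.5928  0.2301] t 1.65 shift units [-0.4669 -2.0952  0.0352] turn units [0. 0. 0.]
[-0.9914  0.3851  0.0073 -0.0002 -1.194   1.9859]
```

```bash
python3 -m inch '87 -0.033 -0.15 0 0 0 0;87 -0.033 -0.15 0 0 0 0;87 -0.033 -0.15 0 0 0 0;87 -0.033 -0.15 0 0 0 0;87 -0.033 -0.15 0 0 0 0' >/dev/null;python3 -m inch '87 -0.033 -0.15 0 0 0 0;87 -0.033 -0.15 0 0 0 0;87 -0.033 -0.15 0 0 0 0;87 -0.033 -0.15 0 0 0 0;87 -0.033 -0.15 0 0 0 0' ; python3 -m inch '87 -0.033 -0.15 0 0 0 0;87 -0.033 -0.15 0 0 0 0;87 -0.033 -0.15 0 0 0 0;87 -0.033 -0.15 0 0 0 0;87 0 0 0 0 0 0'
python3 - <<'E'
from h import *
s=shot("wrist","w1.png");print(s["ee_pos"],s["orientation"],s["q"])
print(proj("wrist",[.4221,.0105,.012],s))
E
```

```text
t: 2.65
ee_pos: [0.362, -0.161, 0.2307]
orientation: [-3.009, 0.902, -0.001]
force: [0.6, 0.1, -0.4]
width: 1.001
grasp_force: 0.0
t: 3.15
ee_pos: [0.4297, 0.0132, 0.2305]
orientation: [-3.011, 0.893, -0.002]
force: [0.8, -0.3, 0.2]
width: 0.998
grasp_force: 0.0
[0.4297 0.0132 0.2305] [-3.0114  0.8926 -0.0016] [ 0.4117  0.0445 -0.4386  0.0001 -1.0864  0.5828]
[321.376  178.8278]
```

View pics/w1.png

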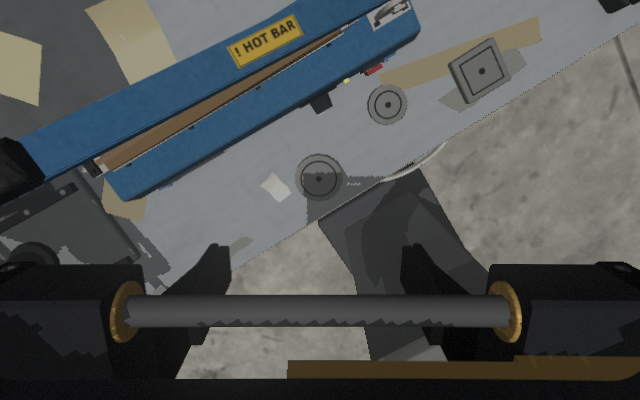

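The large blank is centred at (319,178) in the wrist image, where its projection was expected. The blue sealer's front edge runs from (120,198) to (420,35). I'll check the sealer's height by triangulating its label: wrist (266,41), top crop (592,122).

```bash
python3 - <<'E'
from h import *
s=arm.state()
o=lambda u,v:((u+.5)/3-.5+175,(v+.5)/3-.5+135)
for z in (.04,.06,.08,.1,.12,.14): print(z,ray("wrist",(266,41),z,s),ray("top",o(592,122),z))
b=ray("wrist",(319,178.5),.012,s);print("big",b,"sq",ray("wrist",(482,71),.012,s),"small",ray("wrist",(387,104),.012,s))
delta([b[0],b[1],.10])
E
```

```text
0.04 [ 0.5587 -0.0215  0.04  ] [ 0.5651 -0.0387  0.04  ]
0.06 [ 0.5551 -0.0222  0.06  ] [ 0.5607 -0.036   0.06  ]
0.08 [ 0.5515 -0.0229  0.08  ] [ 0.5563 -0.0333  0.08  ]
0.1 [ 0.5479 -0.0236  0.1   ] [ 0.5519 -0.0306  0.1   ]
0.12 [ 0.5443 -0.0243  0.12  ] [ 0.5474 -0.0278  0.12  ]
0.14 [ 0.5407 -0.025   0.14  ] [ 0.543  -0.0251  0.14  ]
big [0.4221 0.0105 0.012 ] sq [ 0.4252 -0.1825  0.012 ] small [ 0.4493 -0.0894  0.012 ]
pos [0.4283 0.0114 0.2302] t 3.2 shift units [-0.0155  0.0136  0.4341] turn units [0. 0. 0.]
```

```bash
for i in 1 2 3; do python3 -m inch '87 0 0 0 0 0 0.187;87 0 0 0 0 0 0.187;87 0 0 0 0 0 0.187;87 0 0 0 0 0 0.187;87 0 0 0 0 0 0.187'>/dev/null; done;  python3 -m inch '87 0 0 0 0 0 0.187;87 0 0 0 0 0 0.187;87 0 0 0 0 0 0.187;87 0 0 0 0 0 0;87 0 0 0 0 0 0'
python3 - <<'E'
from h import *
delta([.4221,.0105,.10]); print(arm.state()["q"])
E
```

```text
t: 5.2
ee_pos: [0.4275, 0.0085, 0.2305]
orientation: [-0.13, -3.139, 0.0]
force: [0.1, -0.1, 0.4]
width: 1.002
grasp_force: 0.0
pos [0.4275 0.0085 0.2305] t 5.2 shift units [0.0183 0.0052 0.4349] turn units [0. 0. 0.]
[ 0.4029  0.0411 -0.4423 -0.0001 -1.0877 -2.0563]
```

```bash
python3 -m inch '87 0.018 0.005 0.145 0 0 0;87 0 0 0.145 0 0 0;87 0 0 0.145 0 0 0;87 0 0 0.1 0 0 0;87 0 0 0 0 0 0'
python3 - <<'E'
from h import *
s=arm.state();im=cams.snapshot("wrist");delta([.4221,.0105,.015])
print(proj("wrist",[.4221,.0105,.012],s))
cv2.imwrite("pics/w2.png",im[:,:,::-1])
E
```

```text
t: 5.7
ee_pos: [0.4195, 0.0098, 0.0669]
orientation: [-0.131, -3.13, 0.006]
force: [-1.1, -0.2, 0.1]
width: 0.996
grasp_force: 0.0
pos [0.4216 0.0105 0.069 ] t 5.75 shift units [-0.0025  0.0007  0.1801] turn units [0. 0. 0.]
[317.4706 234.6173]
```

View pics/w2.png

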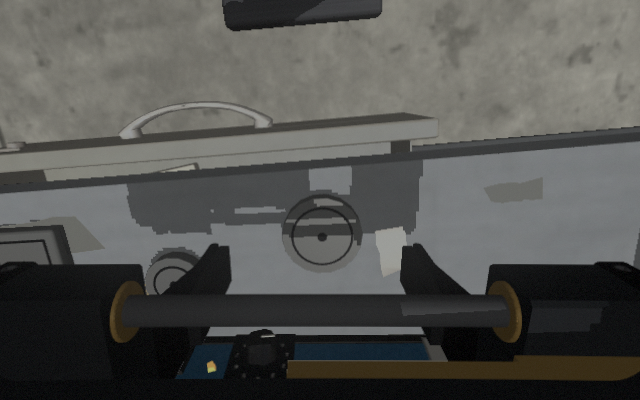

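The blank's dot is at (322,237), about 5 px from where it was predicted, so I'll refine its position.

```bash
python3 - <<'E'
from h import *
s=arm.state();b=ray("wrist",(322,237),.012,s);print(b);delta([b[0],b[1],.015])
E
```

```text
[0.4272 0.014  0.012 ]
pos [0.4216 0.0105 0.069 ] t 5.75 shift units [-0.0183  0.0136  0.18  ] turn units [0. 0. 0.]
```

```bash
python3 -m inch '87 -0.009 0.008 0.1 0 0 0;87 0 0 0.08 0 0 0;87 0 0 0 0 0 0;48 0 0 0 0 0 0;48 0 0 0 0 0 0' 15; python3 -m inch '45 0 0 0 0 0 0;45 0 0 0 0 0 0;45 0 0 0 0 0 0;45 0 0 0 0 0 0;45 0 0 0 0 0 0' 15
```

```text
t: 6.25
ee_pos: [0.427, 0.0139, 0.0179]
orientation: [0.131, 3.135, 0.003]
force: [0.6, -0.8, 0.7]
width: 0.896
grasp_force: 0.0
t: 6.75
ee_pos: [0.4257, 0.0135, 0.0164]
orientation: [0.132, 3.138, 0.0]
force: [-0.5, 0.7, 4.0]
width: 0.572
grasp_force: 15.1
```

```bash
python3 -m inch '45 0 0 -0.05 0 0 0;45 0 0 -0.12 0 0 0;45 0 0 -0.15 0 0 0;45 0 0 -0.15 0 0 0;45 0 0 -0.15 0 0 0' 15;  python3 -m inch '45 0 0 -0.1 0 0 0;45 0 0 0 0 0 0;45 0 0 0 0 0 0;45 0 0 0 0 0 0' 15
python3 - <<'E'
from h import *
s=shot("wrist","w3.png",(160,150,480,390),2.4);R=Ro.from_rotvec(s["orientation"])
print(s["ee_pos"],[proj("wrist",s["ee_pos"]+R.apply([0,0,d]),s) for d in (0,.004,.008)])
E
```

```text
t: 7.25
ee_pos: [0.4248, 0.0132, 0.2036]
orientation: [-0.133, -3.138, 0.0]
force: [0.7, 0.0, -0.7]
width: 0.572
grasp_force: 15.0
t: 7.65
ee_pos: [0.4244, 0.0131, 0.2304]
orientation: [-0.133, -3.135, 0.002]
force: [0.1, -0.7, -0.9]
width: 0.566
grasp_force: 15.0
[0.4244 0.0131 0.2304] [array([315.8319, 271.946 ]), array([315.8157, 268.0544]), array([315.8002, 264.3308])]
```

View pics/w3.png

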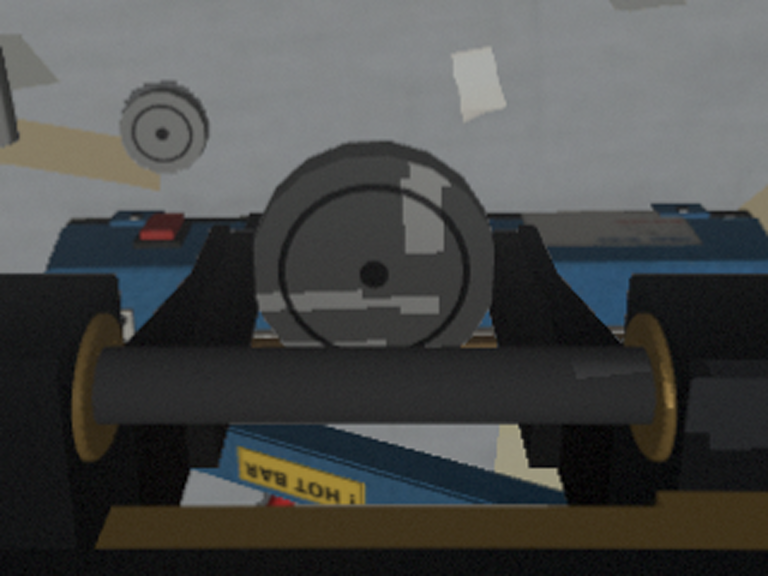

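The blank is held level. Its dot is at about (315.8,264) in the full image, so it sits 1–1.5 mm toward +x of the tool centre line. Next I'll raise it and turn so the camera side faces away from the head.

```bash
python3 -m inch '45 0 0 -0.09 0 0 -0.19;45 0 0 -0.09 0 0 -0.19;45 0 0 -0.09 0 0 -0.19;45 0 0 -0.09 0 0 -0.19;45 0 0 -0.09 0 0 -0.19' >/dev/null
for i in 1 2 3 4 5; do python3 -m inch '45 0 0 0 0 0 -0.19;45 0 0 0 0 0 -0.19;45 0 0 0 0 0 -0.19;45 0 0 0 0 0 -0.19;45 0 0 0 0 0 -0.19' >/dev/null; done; python3 -m inch '45 0 0 0 0 0 -0.153;45 0 0 0 0 0 -0.153;45 0 0 0 0 0 0;45 0 0 0 0 0 0'
python3 - <<'E'
from h import *
a=np.radians(-4.5);y=np.array([-np.sin(a),np.cos(a),0]);x=np.array([np.cos(a),np.sin(a),0])
delta([.526,.40,.365],np.c_[y,x,[0,0,-1]]); print(arm.state()["q"])
E
```

```text
t: 11.1
ee_pos: [0.4254, 0.0134, 0.366]
orientation: [-2.31, -2.128, 0.004]
force: [0.4, -0.6, -0.6]
width: 0.572
grasp_force: 15.0
pos [0.4254 0.0134 0.366 ] t 11.1 shift units [1.3119 0.2283 0.0014] turn units [-0.0028  0.0013 -0.0048]
[ 0.4163 -0.0393 -0.1835 -0.0001 -1.429   2.643 ]
```

```bash
python3 -m inch '45 0.146 0.025 0 0 0 0;45 0.146 0.025 0 0 0 0;45 0.146 0.025 0 0 0 0;45 0.146 0.025 0 0 0 0;45 0.146 0.025 0 0 0 0';python3 -m inch '45 0.146 0.025 0 0 0 0;45 0.146 0.025 0 0 0 0;45 0.146 0.025 0 0 0 0;45 0.146 0.025 0 0 0 0;45 0 0 0 0 0 0'; python3 -m inch '45 0 0 0 0 0 0;45 0 0 0 0 0 0'
python3 - <<'E'
from h import *
s=shot("wrist","w4.png");print(s["ee_pos"])
for X in ([.524,.3961,.042],[.5292,.4674,.064]): print(proj("wrist",X,s))
E
```

```text
t: 11.6
ee_pos: [0.4804, 0.2305, 0.3666]
orientation: [2.31, 2.129, -0.001]
force: [0.1, 0.2, -0.5]
width: 0.572
grasp_force: 15.0
t: 12.1
ee_pos: [0.5245, 0.4057, 0.362]
orientation: [-2.307, -2.132, 0.009]
force: [-0.0, -0.5, -1.8]
width: 0.57
grasp_force: 15.0
t: 12.3
ee_pos: [0.5242, 0.4003, 0.367]
orientation: [2.309, 2.129, -0.001]
force: [-0.6, 0.9, 0.4]
width: 0.573
grasp_force: 15.0
[0.5242 0.4003 0.367 ]
[315.5759 160.3974]
[315.1038 106.7842]
```

View pics/w4.png

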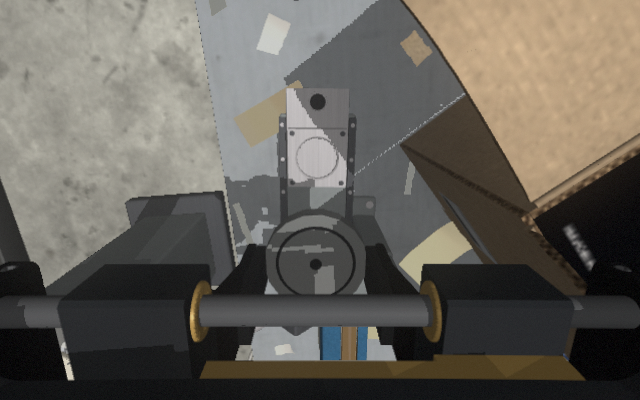

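The recess centre is at about (317,157.5) and the knob top at (318,101.5). The press axes line up with the image.

```bash
python3 - <<'E'
from h import *
s=arm.state();r=ray("wrist",(317,157.5),.042,s);k=ray("wrist",(318,101.5),.064,s)
print(s["ee_pos"],r,k,np.linalg.norm((k-r)[:2]),np.degrees(np.arctan2(-(k-r)[0],(k-r)[1])))
a=np.radians(-4.5);y=np.array([-np.sin(a),np.cos(a),0]);x=np.array([np.cos(a),np.sin(a),0])
delta([r[0],r[1],.12],np.c_[y,x,[0,0,-1]])
E
```

```text
[0.5242 0.4    0.3676] [0.5265 0.3998 0.042 ] [0.5336 0.4733 0.064 ] 0.07389654260694963 -5.476250915853617
pos [0.5242 0.4    0.3676] t 12.35 shift units [-0.0002  0.0073  0.8254] turn units [ 0.0006 -0.0003 -0.0034]
```

```bash
python3 -m inch '45 -0.004 0.007 0.158 0 0 0;45 0 0 0.158 0 0 0;45 0 0 0.158 0 0 0;45 0 0 0.158 0 0 0;45 0 0 0.158 0 0 0'; python3 -m inch '45 0 0 0 0 0 0;45 0 0 0 0 0 0;45 0 0 0 0 0 0'
python3 - <<'E'
from h import *
s=shot("wrist","w5.png",(180,100,460,310),2.8);print(s["ee_pos"])
for X in ([.5265,.3998,.042],[.5336,.4733,.064],s["ee_pos"]-[0,0,.0044]): print(proj("wrist",X,s))
E
```

```text
t: 12.85
ee_pos: [0.5264, 0.3984, 0.1302]
orientation: [-2.31, -2.129, -0.005]
force: [-0.3, 0.5, -0.4]
width: 0.572
grasp_force: 15.0
t: 13.15
ee_pos: [0.5281, 0.4009, 0.1343]
orientation: [2.308, 2.131, 0.011]
force: [-0.3, 0.5, -0.2]
width: 0.57
grasp_force: 15.0
[0.5281 0.4009 0.1343]
[312.891  213.3758]
[314.53   110.9073]
[315.5724 267.2219]
```

View pics/w5.png

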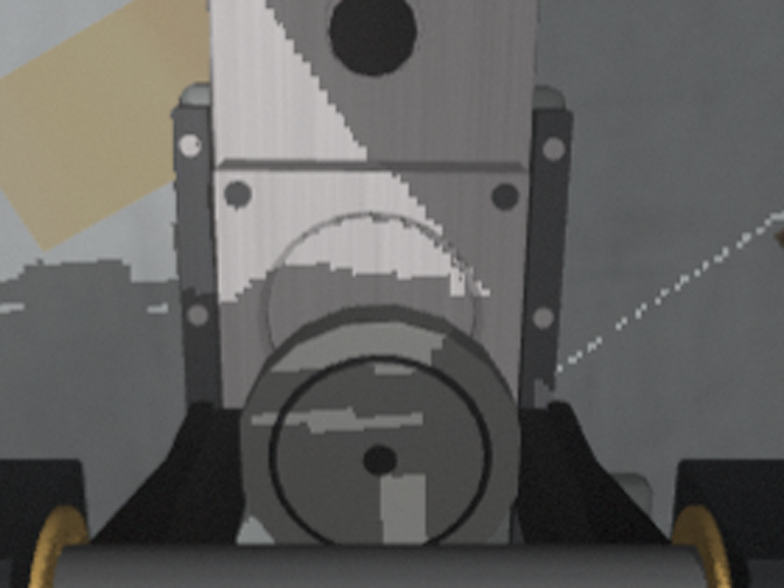

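The recess centre is at about (312.9,211), as predicted, and the knob is at about (313,111). The estimate holds, so I'll work out the descent.

```bash
python3 -m inch '45 0 0 0 0 0 0;45 0 0 0 0 0 0';python3 - <<'E'
from h import *
a=np.radians(-4.5);y=np.array([-np.sin(a),np.cos(a),0]);x=np.array([np.cos(a),np.sin(a),0])
r=np.array([.5265,.3998,0])-y*.0012+[0,0,.036+.0164+.012]
delta(r,np.c_[y,x,[0,0,-1]])
E
```

```text
t: 13.4
ee_pos: [0.5267, 0.4002, 0.132]
orientation: [-2.308, -2.131, -0.005]
force: [-0.6, 0.5, 0.2]
width: 0.571
grasp_force: 15.0
pos [0.5267 0.4002 0.132 ] t 13.4 shift units [-0.0059 -0.0011  0.2254] turn units [ 0.0025 -0.0034 -0.0016]
```

```bash
python3 -m inch '45 -0.005 0 0.12 0 0 0;45 0 0 0.105 0 0 0;45 0 0 0 0 0 0;45 0 0 0 0 0 0;45 0 0 0 0 0 0'; python3 -m inch '45 0 0 0.01 0 0 0;45 0 0 0.01 0 0 0;45 0 0 0.01 0 0 0;45 0 0 0.005 0 0 0;45 0 0 0 0 0 0'
```

```text
t: 13.9
ee_pos: [0.5273, 0.3993, 0.0649]
orientation: [2.307, 2.132, 0.007]
force: [1.3, 1.0, -0.4]
width: 0.573
grasp_force: 15.0
t: 14.4
ee_pos: [0.5261, 0.3981, 0.0527]
orientation: [2.308, 2.131, -0.0]
force: [-2.6, -0.7, 3.7]
width: 0.569
grasp_force: 15.1
```

z is 0.0527 against 0.0524 expected when seated, so the blank is in the recess. Releasing it, retreating upward and looking.

```bash
python3 -m inch '56 0 0 0 0 0 0;60 0 0 0 0 0 0;87 0 0 0 0 0 0;87 0 0 0 0 0 0;87 0 0 0 0 0 0'; python3 -m inch '87 0 0 -0.05 0 0 0;87 0 0 -0.15 0 0 0;87 0 0 -0.15 0 0 0;87 0 0 0 0 0 0;87 0 0 0 0 0 0'
python3 - <<'E'
from h import *
s=shot("wrist","w6.png",(180,100,460,310),2.8);print(s["ee_pos"])
for X in ([.5265,.3998,.048],[.5336,.4733,.064]): print(proj("wrist",X,s))
E
```

```text
t: 14.9
ee_pos: [0.5261, 0.3981, 0.0518]
orientation: [2.308, 2.131, -0.0]
force: [0.2, 0.5, 0.4]
width: 0.876
grasp_force: 0.0
t: 15.4
ee_pos: [0.5266, 0.3988, 0.16]
orientation: [-2.308, -2.13, -0.008]
force: [-0.5, -0.6, -1.3]
width: 1.0
grasp_force: 0.0
[0.5266 0.3988 0.16  ]
[314.8603 202.7848]
[316.5845 106.1182]
```

View pics/w6.png

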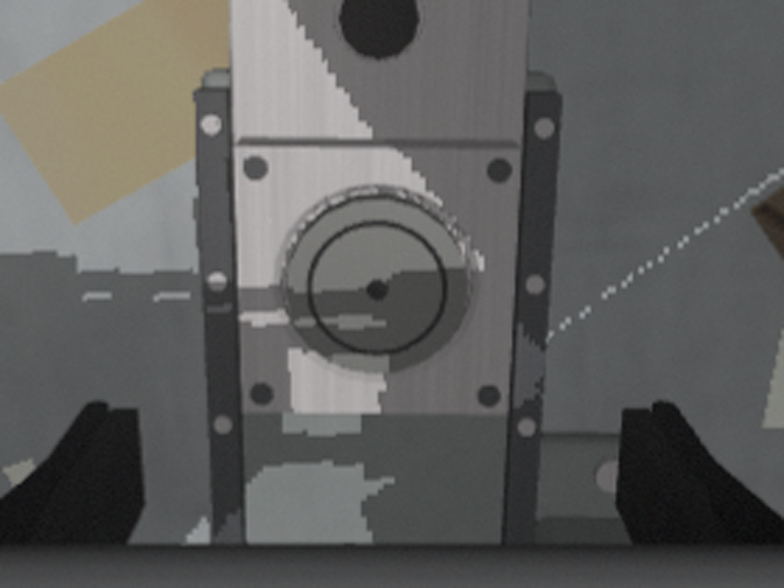

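The blank is seated concentrically at crop (376,289), with the recess ring even around it. Before pushing the knob I'll work out the tilted pose and check clearance to the carton flap, whose corner is near top-view (145,143) and whose edge is near (200,110).

```bash
python3 - <<'E'
from h import *
for z in (.1,.2,.3): print(z,ray("top",(145,143),z),ray("top",(200,110),z),ray("top",(225,140),z))
s=arm.state()
for z in (.1,.2): print(z,ray("wrist",(180+760/2.8,100+205/2.8),z,s))
a=np.radians(-4.7);y=np.array([-np.sin(a),np.cos(a),0]);x=np.array([np.cos(a),np.sin(a),0])
K=np.array([.5330,.4725,0])
delta(K+y*.04+[0,0,.16],np.c_[y,x,[0,0,-1]]); print(s["q"])
E
```

```text
0.1 [0.6264 0.6021 0.1   ] [0.7263 0.4537 0.1   ] [0.6405 0.3779 0.1   ]
0.2 [0.5989 0.5694 0.2   ] [0.6914 0.4319 0.2   ] [0.6119 0.3617 0.2   ]
0.3 [0.5713 0.5368 0.3   ] [0.6566 0.4101 0.3   ] [0.5834 0.3454 0.3   ]
0.1 [0.6115 0.4273 0.1   ]
0.2 [0.574  0.4519 0.2   ]
pos [0.5259 0.3981 0.158 ] t 15.45 shift units [ 0.3825  0.004  -0.0062] turn units [ 0.0004 -0.0016  0.0025]
[ 0.8924  0.4959 -0.0007 -0.0005 -1.073   2.1694]
```

```bash
python3 - <<'E'
from h import *
s={"ee_pos":np.array([.5242,.4003,.367]),"orientation":np.array([2.309,2.129,-.001])}
for p in ((145,143),(78,22),(210,143)):
  for z in (0.05,.1,.15,.2,.25,.3,.35):
    X=ray("top",p,z); print(p,X,proj("scene",X),proj("wrist",X,s))
E
```

```text
(145, 143) [0.6402 0.6184 0.05  ] [219.2658 164.4631] [401.0301 -39.503 ]
(145, 143) [0.6264 0.6021 0.1   ] [218.8432 156.0018] [398.9542 -37.2256]
(145, 143) [0.6126 0.5857 0.15  ] [218.4022 146.9913] [396.3282 -34.3455]
(145, 143) [0.5989 0.5694 0.2   ] [217.942  137.3791] [392.9002 -30.5868]
(145, 143) [0.5851 0.5531 0.25  ] [217.462  127.1067] [388.2364 -25.4751]
(145, 143) [0.5713 0.5368 0.3   ] [216.9618 116.1079] [381.5212 -18.1191]
(145, 143) [0.5576 0.5205 0.35  ] [216.4411 104.3087] [371.0179  -6.6232]
(78, 22) [1.0238 0.8682 0.05  ] [227.2792 106.1511] [ 869.9733 -454.0965]
(78, 22) [0.9965 0.843  0.1   ] [226.9485  99.568 ] [ 920.9317 -499.1322]
(78, 22) [0.9692 0.8179 0.15  ] [226.6011  92.554 ] [ 991.0807 -561.2514]
(78, 22) [0.942  0.7928 0.2   ] [226.2361  85.0668] [1093.8738 -652.4811]
(78, 22) [0.9147 0.7677 0.25  ] [225.8525  77.0588] [1259.1345 -799.4936]
(78, 22) [0.8874 0.7426 0.3   ] [225.4493  68.4762] [ 1568.0759 -1074.848 ]
(78, 22) [0.8601 0.7175 0.35  ] [225.0253  59.2576] [ 2334.842 -1758.021]
(210, 143) [0.6447 0.4288 0.05  ] [264.054  178.8339] [405.1451 129.2058]
(210, 143) [0.6308 0.4192 0.1   ] [263.3849 169.9024] [403.6721 142.4357]
(210, 143) [0.6169 0.4096 0.15  ] [262.6775 160.3906] [401.8558 158.8132]
(210, 143) [0.6029 0.3999 0.2   ] [261.9289 150.2434] [399.5594 179.6198]
(210, 143) [0.589  0.3903 0.25  ] [261.1356 139.3991] [396.5623 206.9487]
(210, 143) [0.5751 0.3806 0.3   ] [260.2942 127.7884] [392.4826 244.4735]
(210, 143) [0.5612 0.371  0.35  ] [259.4008 115.3337] [386.5936 299.3169]
```

The flap corner works out to about (0.56, 0.53, 0.33), so it overhangs the area near the knob. I'll lean the tool toward the robot and slightly to the left to stay clear of both the flap and the lever grip.

```bash
cat >> h.py <<'E'
a=np.radians(-4.7);py=np.array([-np.sin(a),np.cos(a),0]);px=np.array([np.cos(a),np.sin(a),0]);pz=np.array([0,0,1.])
def tool(lx,ly):
    "tool leaning back by lx deg towards -px and ly deg towards +py"
    z=-(pz-px*np.tan(np.radians(lx))+py*np.tan(np.radians(ly)));z/=np.linalg.norm(z)
    x=py-z*(py@z);x/=np.linalg.norm(x);return np.c_[x,np.cross(z,x),z]
K=np.array([.5330,.4725,0])
E
python3 - <<'E'
from h import *
delta(K+py*.045-px*.004+pz*.16,tool(30,15))
E
```

```text
pos [0.5259 0.3981 0.158 ] t 15.45 shift units [ 0.3992 -0.0093 -0.0062] turn units [-0.6631 -0.2859  0.078 ]
```

```bash
python3 -m inch '0 0 0 0 -0.166 -0.071 0.02;0 0 0 0 -0.166 -0.071 0.02;0 0 0 0 -0.166 -0.071 0.02;0 0 0 0 -0.166 -0.071 0.02;0 0 0 0 0 0 0' 20;python3 -m inch '0 0 0 0 0 0 0;0 0 0 0 0 0 0'
python3 - <<'E'
from h import *
delta(K+py*.045-px*.004+pz*.16,tool(30,15));delta(K+py*.045-px*.004+pz*.054,tool(30,15));print(arm.state()["q"])
E
```

```text
t: 15.95
ee_pos: [0.5232, 0.3962, 0.153]
orientation: [1.956, 1.707, 0.24]
force: [-0.8, -1.0, -1.3]
width: 0.631
grasp_force: 0.0
t: 16.15
ee_pos: [0.5267, 0.398, 0.1571]
orientation: [1.969, 1.701, 0.25]
force: [0.2, 0.4, 0.3]
width: 0.447
grasp_force: 0.0
pos [0.5267 0.398  0.1571] t 16.15 shift units [ 0.3857 -0.0077 -0.1038] turn units [-0.0081 -0.0024 -0.0026]
pos [0.5267 0.398  0.1571] t 16.15 shift units [ 0.4539 -0.1826  0.1955] turn units [-0.0081 -0.0024 -0.0026]
[ 1.0731  0.4612 -0.4263  0.7744 -0.8629  1.3528]
```

```bash
python3 -m inch '0 0.129 -0.003 -0.035 0 0 0;0 0.129 -0.003 -0.035 0 0 0;0 0.129 -0.003 -0.035 0 0 0;0 0 0 0 0 0 0;0 0 0 0 0 0 0';python3 -m inch '0 0.023 -0.058 0.1 0 0 0;0 0.023 -0.058 0.1 0 0 0;0 0.023 -0.058 0.1 0 0 0;0 0 0 0 0 0 0;0 0 0 0 0 0 0'
python3 - <<'E'
from h import *
s=arm.state();delta(K+py*.0215-px*.004+pz*.054);delta(K+py*(.0215-.115)-px*.004+pz*.054);print(s["width"],s["force"])
E
```

```text
t: 16.65
ee_pos: [0.5321, 0.5185, 0.1594]
orientation: [1.969, 1.702, 0.25]
force: [0.0, -0.6, 0.9]
width: 0.03
grasp_force: 0.0
t: 17.15
ee_pos: [0.5329, 0.5171, 0.0545]
orientation: [1.967, 1.701, 0.249]
force: [0.8, 0.7, 1.0]
width: 0.004
grasp_force: 0.0
pos [0.5329 0.5171 0.0545] t 17.15 shift units [-0.0742 -0.0012  0.0184] turn units [0. 0. 0.]
pos [0.5329 0.5171 0.0545] t 17.15 shift units [-0.4476 -0.0002  0.1049] turn units [0. 0. 0.]
0.004044615774861914 [0.8346 0.6836 0.9792]
```

```bash
for i in 1 2; do python3 -m inch '0 -0.035 0 0.0082 0 0 0;0 -0.035 0 0.0082 0 0 0;0 -0.035 0 0.0082 0 0 0;0 -0.035 0 0.0082 0 0 0;0 -0.035 0 0.0082 0 0 0'; done;python3 -m inch '0 -0.02 0 0.0047 0 0 0;0 -0.02 0 0.0047 0 0 0;0 -0.02 0 0.0047 0 0 0;0 -0.02 0 0.0047 0 0 0;0 0 0 0 0 0 0'
python3 - <<'E'
from h import *
delta(K+py*(.0215-.115)-px*.004+pz*.054)
E
```

```text
t: 17.65
ee_pos: [0.5285, 0.4661, 0.0567]
orientation: [1.968, 1.703, 0.259]
force: [0.4, 2.6, 1.9]
width: 0.004
grasp_force: 1.4
t: 18.15
ee_pos: [0.5233, 0.4096, 0.0534]
orientation: [1.967, 1.702, 0.25]
force: [1.2, 2.9, 2.2]
width: 0.006
grasp_force: 1.5
t: 18.65
ee_pos: [0.521, 0.3841, 0.0528]
orientation: [1.967, 1.7, 0.247]
force: [-1.0, 0.1, 1.7]
width: 0.008
grasp_force: 0.2
pos [0.521  0.3841 0.0528] t 18.65 shift units [-0.0147  0.0043  0.001 ] turn units [0. 0. 0.]
```

Now creeping in until the force rises at the stop.

```bash
python3 -m inch '0 -0.007 0 0.0016 0 0 0;0 -0.007 0 0.0016 0 0 0;0 -0.007 0 0.0016 0 0 0;0 0 0 0 0 0 0'; python3 -m inch '0 -0.007 0 0.0016 0 0 0;0 -0.007 0 0.0016 0 0 0;0 0 0 0 0 0 0'
```

```text
t: 19.05
ee_pos: [0.5206, 0.3815, 0.053]
orientation: [1.967, 1.706, 0.254]
force: [1.1, 4.3, -2.6]
width: 0.009
grasp_force: 2.4
t: 19.35
ee_pos: [0.5205, 0.3812, 0.0532]
orientation: [1.968, 1.712, 0.261]
force: [1.8, 10.8, -4.5]
width: 0.003
grasp_force: 5.1
```

The tip stalled at y = 0.381 with the force rising to 11 N, so the slide is at its stop. I'll back off and rise clear of the lever and flap, then check the scene camera.

```bash
python3 -m inch '0 0.06 0 -0.014 0 0 0;0 0.09 0 -0.02 0 0 0;0 0 0 0 0 0 0;0 0 0 0 0 0 0'
python3 - <<'E'
from h import *
delta([.44,.43,.39]);print(arm.state()["q"])
G=np.array([.5265,.3998,0])-.115*py-.090*px+.029*py+.284*pz
print(G)
E
```

```text
t: 19.75
ee_pos: [0.5239, 0.4203, 0.0523]
orientation: [1.966, 1.701, 0.247]
force: [0.5, 0.2, -0.3]
width: 0.003
grasp_force: 0.0
pos [0.5239 0.4203 0.0523] t 19.75 shift units [-0.2443  0.3134 -1.0901] turn units [0. 0. 0.]
[ 1.0607  0.6045 -0.5074  0.9508 -0.7142  1.1205]
[0.4298 0.3215 0.284 ]
```

```bash
python3 -m inch '0 -0.027 0.035 -0.121 0 0 0;0 -0.027 0.035 -0.121 0 0 0;0 -0.027 0.035 -0.121 0 0 0;0 -0.027 0.035 -0.121 0 0 0;0 -0.027 0.035 -0.121 0 0 0'; python3 -m inch '40 -0.027 0.035 -0.121 0 0 0;40 -0.027 0.035 -0.121 0 0 0;40 -0.027 0.035 -0.121 0 0 0;40 -0.027 0.035 -0.121 0 0 0;40 0 0 0 0 0 0'
python3 - <<'E'
from h import *
G=np.array([.4298,.3215,.284]);T=tool(25,0)
delta(G+T[:,2]*(.011-.09),T);print(arm.state()["q"])
shot("top","t2.png",(165,120,325,240),4.5)
E
```

```text
t: 20.25
ee_pos: [0.4772, 0.4239, 0.2414]
orientation: [1.967, 1.7, 0.246]
force: [0.5, 1.9, 0.6]
width: 0.006
grasp_force: 0.0
t: 20.75
ee_pos: [0.441, 0.4301, 0.3966]
orientation: [1.971, 1.7, 0.262]
force: [-0.2, -0.1, -0.0]
width: 0.374
grasp_force: 0.0
pos [0.441  0.4301 0.3966] t 20.75 shift units [-0.3434 -0.1689  0.1369] turn units [ 0.109   0.2787 -0.0199]
[ 1.2656  0.2641 -0.0666  0.5594 -1.3939  1.5845]
```

View pics/t2.png

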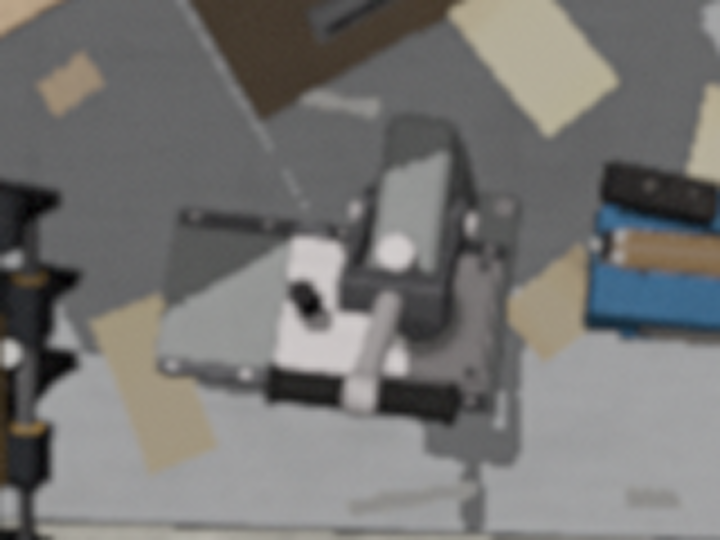

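The slide is in, with the knob at crop ≈(301,290), and the lever is up. The grip spans crop (270,385) to (458,402) with its hub at (360,393). Checking these as positions.

```bash
python3 - <<'E'
from h import *
o=lambda u,v:((u+.5)/4.5-.5+165,(v+.5)/4.5-.5+120)
print("knob",ray("top",o(300,288),.064),"exp",K-.115*py)
e1,e2,hb=[ray("top",o(*p),.286) for p in((270,385),(458,402),(360,393))]
print(e1,e2,np.linalg.norm(e1-e2),(e1+e2)/2,hb,"target",(e1+e2)/2+.029*py)
E
```

```text
knob [0.5247 0.359  0.064 ] exp [0.5236 0.3579 0.    ]
[0.4294 0.3398 0.286 ] [0.4232 0.2415 0.286 ] 0.09848803527429109 [0.4263 0.2906 0.286 ] [0.4265 0.2926 0.286 ] target [0.4287 0.3195 0.286 ]
```

```bash
python3 -m inch '60 0 0 0 0.055 0.14 -0.01;60 0 0 0 0.055 0.14 -0.01;60 0 0 0 0 0 0;60 0 0 0 0 0 0'
python3 - <<'E'
from h import *
G=np.array([.4292,.3205,.285]);T=tool(25,0)
delta(G+T[:,2]*(.011-.08),T);print(arm.state()["q"])
E
```

```text
t: 21.2
ee_pos: [0.441, 0.4285, 0.3897]
orientation: [2.051, 1.89, 0.402]
force: [-0.7, 0.3, -0.2]
width: 0.669
grasp_force: 0.0
pos [0.441  0.4285 0.3897] t 21.2 shift units [-0.3606 -0.1569  0.0867] turn units [-0.0067  0.0132  0.0036]
[ 1.2163  0.1789 -0.1148  0.4495 -1.2014  1.6952]
```

```bash
python3 -m inch '60 -0.12 -0.052 0.029 0 0 0;60 -0.12 -0.052 0.029 0 0.013 0;60 -0.12 -0.052 0.029 0 0 0;60 0 0 0 0 0 0;60 0 0 0 0 0 0'
python3 - <<'E'
from h import *
G=np.array([.4292,.3205,.285]);T=tool(25,0)
delta(G+T[:,2]*(.011),T);s=shot("wrist","w7.png")
for p in (G,G+.021*py,G-.079*py): print(proj("wrist",p,s))
E
```

```text
t: 21.7
ee_pos: [0.4005, 0.3243, 0.3469]
orientation: [2.05, 1.899, 0.415]
force: [-0.2, 1.2, 0.3]
width: 0.686
grasp_force: 0.0
pos [0.4005 0.3243 0.3469] t 21.7 shift units [-0.0052  0.0013  0.2644] turn units [-0.0062 -0.0012  0.0065]
[316.8422 224.5247]
[317.0236 194.4591]
[316.2396 325.0358]
```

View pics/w7.png

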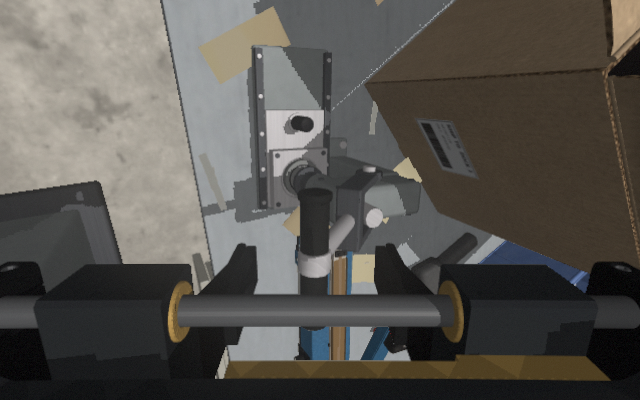

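The sleeve lies on the jaws' centre line: column 316, end at row 190, hub at row 262. The target section at row 224 is clear of the hub. Descending and gripping.

```bash
python3 -m inch '60 -0.005 0 0.1 0 0 0;60 0 0 0.1 0 0 0;60 0 0 0.064 0 0 0;60 0 0 0 0 0 0;60 0 0 0 0 0 0';python3 -m inch '15 0 0 0 0 0 0;15 0 0 0 0 0 0;15 0 0 0 0 0 0;15 0 0 0 0 0 0;15 0 0 0 0 0 0' 40;python3 -m inch '15 0 0 0 0 0 0;15 0 0 0 0 0 0' 40
python3 - <<'E'
from h import *
T=Ro.from_rotvec(arm.state()["orientation"]).as_matrix()
s=arm.state();print(s["width"]*87,s["ee_pos"],s["ee_pos"]-T[:,2]*.011,s["q"])
E
```

```text
t: 22.25
ee_pos: [0.4343, 0.3223, 0.2762]
orientation: [2.051, 1.899, 0.418]
force: [-0.1, -1.0, 0.5]
width: 0.69
grasp_force: 0.0
t: 22.75
ee_pos: [0.4336, 0.3211, 0.2763]
orientation: [2.052, 1.899, 0.419]
force: [-0.8, -0.5, -0.7]
width: 0.32
grasp_force: 0.0
t: 22.95
ee_pos: [0.433, 0.3211, 0.2755]
orientation: [2.053, 1.9, 0.417]
force: [-6.3, 1.2, -0.2]
width: 0.215
grasp_force: 40.0
18.72989883935116 [0.433  0.3211 0.2755] [0.4284 0.3214 0.2855] [ 1.1275  0.0697 -0.5471  0.5361 -0.8645  1.6018]
```

Gripped: the opening is 18.7 mm on the 20 mm sleeve. Next I'll compute the arc in tool units.

```bash
python3 - <<'E'
from h import *
T=Ro.from_rotvec(arm.state()["orientation"]).as_matrix()
th=np.linspace(0,.925,16);c=lambda t:.175*(-np.cos(np.pi/4-t)*px+np.sin(np.pi/4-t)*pz)
for i in range(15): print(i+1,round(th[i+1],3),T.T@(c(th[i+1])-c(th[i]))/.3)
print((T.T@(c(.925)-c(0)))/.3, c(.925)-c(0))
E
```

```text
1 0.062 [ 0.0001 -0.0333  0.0135]
2 0.123 [ 0.0001 -0.0324  0.0156]
3 0.185 [ 0.     -0.0314  0.0175]
4 0.247 [ 0.     -0.0303  0.0194]
5 0.308 [ 0.     -0.029   0.0213]
6 0.37 [ 0.     -0.0276  0.023 ]
7 0.432 [-0.     -0.0262  0.0247]
8 0.493 [-0.     -0.0246  0.0262]
9 0.555 [-0.     -0.0229  0.0277]
10 0.617 [-0.     -0.0212  0.0291]
11 0.678 [-0.0001 -0.0193  0.0303]
12 0.74 [-0.0001 -0.0174  0.0315]
13 0.802 [-0.0001 -0.0155  0.0325]
14 0.863 [-0.0001 -0.0134  0.0334]
15 0.925 [-0.0001 -0.0114  0.0341]
[-0.0003 -0.356   0.3798] [-0.0494  0.0041 -0.1481]
```

```bash
python3 -m inch '15 0 -0.033 0.0135 0 0 0;15 0 -0.0325 0.0155 0 0 0;15 0 -0.0315 0.0175 0 0 0;15 0 -0.030 0.0195 0 0 0;15 0 -0.029 0.021 0 0 0' 40
python3 -m inch '15 0 -0.0275 0.023 0 0 0;15 0 -0.026 0.0245 0 0 0;15 0 -0.0245 0.026 0 0 0;15 0 -0.023 0.0275 0 0 0;15 0 -0.021 0.029 0 0 0' 40
```

```text
t: 23.45
ee_pos: [0.4015, 0.324, 0.2325]
orientation: [2.052, 1.9, 0.42]
force: [-1.0, -0.7, 4.6]
width: 0.219
grasp_force: 40.0
t: 23.95
ee_pos: [0.3842, 0.3255, 0.1814]
orientation: [2.052, 1.901, 0.42]
force: [-2.5, -0.8, 5.3]
width: 0.221
grasp_force: 40.0
```

```bash
python3 -m inch '15 0 -0.0195 0.0305 0 0 0;15 0 -0.0175 0.0315 0 0 0;15 0 -0.0155 0.0325 0 0 0;15 0 -0.0135 0.0335 0 0 0;15 0 -0.0115 0.034 0 0 0' 50
python3 -m inch '15 0 0 0 0 0 0;15 0 0 0 0 0 0;15 0 0 0 0 0 0' 50
python3 - <<'E'
from h import *
s=arm.state();T=Ro.from_rotvec(s["orientation"]).as_matrix()
g=s["ee_pos"]-T[:,2]*.011;H=np.array([.5265,.3998,0])-.115*py
v=g-H-.034*px-.16*pz;print(g,"lever",np.pi/4-np.arctan2(v[2],-v@px),s["force"],s["width"]*87)
E
```

```text
t: 24.45
ee_pos: [0.3833, 0.3257, 0.1276]
orientation: [2.052, 1.902, 0.419]
force: [-3.8, -0.5, 9.9]
width: 0.216
grasp_force: 50.0
t: 24.75
ee_pos: [0.3833, 0.3257, 0.128]
orientation: [2.052, 1.902, 0.419]
force: [-7.5, -2.2, 9.0]
width: 0.217
grasp_force: 50.0
[0.3788 0.326  0.1379] lever 0.9106178592538048 [-7.4636 -2.2444  9.0328] 18.917605800824234
```

```bash
python3 -m inch '15 0 -0.0028 0.006 0 0 0;15 0 -0.0028 0.006 0 0 0;15 0 0 0 0 0 0;15 0 0 0 0 0 0' 60;python3 -m inch '15 0 -0.0028 0.006 0 0 0;15 0 0 0 0 0 0;15 0 0 0 0 0 0' 60
```

```text
t: 25.15
ee_pos: [0.3838, 0.3257, 0.1261]
orientation: [2.051, 1.9, 0.424]
force: [-15.7, -5.6, 23.9]
width: 0.216
grasp_force: 60.0
t: 25.45
ee_pos: [0.384, 0.3258, 0.1254]
orientation: [2.05, 1.899, 0.427]
force: [-21.2, -7.1, 33.1]
width: 0.215
grasp_force: 60.0
```

The force has risen well past the spring's 10 N with almost no further motion, so the lever is on its stop. I'll check that the hold is steady, then hand in.

```bash
python3 -m inch '15 0 0 0 0 0 0;15 0 0 0 0 0 0;15 0 0 0 0 0 0;15 0 0 0 0 0 0;15 0 0 0 0 0 0' 60; python3 -c "
from plant import arm
print(arm.job_done())"
```

```text
t: 25.95
ee_pos: [0.384, 0.3258, 0.1255]
orientation: [2.05, 1.899, 0.427]
force: [-22.3, -7.1, 32.1]
width: 0.211
grasp_force: 60.0
the job is handed in; nothing more can be done
None
```

I handed the job in at 26 s with the large blank seated in the die, the slide home and the lever held on its stop by the cross grip; the hand-in returned no verdict, and the pad force and lever angle were inferred from arm pose and force, not measured directly.

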